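Hook the gauge block out from behind the punch guard

ROBOT

A 7-joint arm with a two-finger parallel gripper is mounted at the origin on the work surface; the furniture and walls round the work are solid. World frame = base frame: x ahead of the robot, y to its left, z up, the work surface at z = 0. Lengths are in m, angles in rad, forces in N, time in s.
With the tool pointing down it reaches from about 0.4 to 0.85 m from the base axis. Payload 10.4 kg.
Tool frame: the origin (TCP) lies at the very end of the fingers, on their centre line; the grasp point (between the pads) lies 19 mm behind it (manip.tcp_to_grasp is the z of the grasp point in the tool frame, in m); z points along the fingers, x is the direction in which the jaws open and shut, and the axes are right-handed (so a half turn about z gives the same grasp; the last joint's range is limited). The gripper opens to 85 mm and grips with 20 to 120 N. Pads are 22 mm wide; open, the fingers measure 114 mm over their backs; the gripper's body (76 mm by 85 mm) begins 54 mm behind the grasp point. The pads swing forward as they close: fully open they stand 13 mm farther back than shut.
Start: joints at [1.133, 0.332, -0.065, 1.46, 0.022, 1.35, -0.088], TCP at [0.252, -0.572, 0.231] pointing down, gripper open.
Joint ranges: [-2.6, 2.6], [-0.5, 2.12], [-1.47, 1.34], [0.16, 2.42], [-1.27, 4.41], [0.06, 2.06], [-2.6, 2.6]. Speed limits (rad/s): [2.22, 2.22, 2.79, 2.79, 3.14, 3.14, 3.14].

INTERFACE

Orientations are given as a unit quaternion [x, y, z, w].
In Python, from workcell import manip gives the robot as it stands.
- The arm moves only by the tool servo_tool, never from a script. Its argument "moves" is a list of rows, each an object with "travel": the shift along the tool's x, y, z in mm, a list of three; "dr": the turn, a rotation vector about the tool's x, y, z in degrees, a list of three. A call has 1 to 12 rows; each row shifts and turns the commanded pose from where the row before left it, along the tool's axes as they then stand; what a row does not reach is not made up. A row lasts 1/8 s, in which the tool goes at most 62.5 mm and 10.7 degrees, less where a joint would pass 70% of its speed; a pose out of reach is approached as far as the arm can. A call is refused whole if a number of a shift passes 62.5 or a number of a turn 10.7, either way. A call with a gripper value outside its range is refused whole. "claw" is the closure, from 0 (fully open) to 1 (shut), set as the call begins (left out, the last holds). The fingers move at their own pace and stop on an object; "squeeze" is the grip in N (left out, the last holds). Time passes only in rows, so rows that do not move let the fingers close. It gives the time, the measured TCP pose, the force and the opening at its end, in the units of the state.
- manip.get_obs(): the state, without advancing time (a new reading comes with each control period).
- manip.camera(name): name is "side" or "top" or "wrist"; returns the picture (400x640x3 uint8, blue, green, red); there is no depth.
- manip.calibration(name): a dict with "intrinsics" (3x3 intrinsics, pixels), "view" (4x4, takes a point from world to camera coordinates). Camera axes: x right, y down, z forward; pixel columns grow to the right and rows downward; lengths in m; the calibration is good to about 2 mm. A picture is of the moment at which its call begins: read the wrist's pose just before it. calibration takes no time and is no camera call; for the wrist camera it gives the pose at the moment of the call.
- manip.hand_in(): hands the job in, once; it reports no verdict.
The state is a dict: "clock": time; "joint_pos": joint angles; "joint_velocities": joint speeds; "tau": joint torques, N m; "position": TCP position; "ee_rot": TCP orientation; "ft_force": force on the tool from outside, world axes, zero at the start; "torque": the same for the moment, N m; "grip_width": opening from 0.0 (shut) to 1.0 (fully open).
Only numpy, scipy, OpenCV 4.12 (cv2) and the standard library are available. Lean on these libraries where they do the work, as an engineer would, in place of code of your own. Each camera call takes 0.05 s, during which the arm holds its last target. There are 200 camera calls.

TASK

The punch's loose gauge block has slid back behind the wire guard, where fingers cannot go. Take the hooked rod by its wooden grip, reach under the guard, hook the block by its hole and draw it out along the bed until you feel it bear squarely on the adjustable stop bar: hold a light pull of about 4 to 8 N there for a moment, never more than 15 N, and neither knock the guard nor touch the block with the fingers. Leave the block there, square to the punch, set the rod down on its feet about where it lay, and leave the other things alone.

Things in the scene. Friction and masses are not known exactly. Their poses are not given: they have to be found in the camera images.
- punch: Grey bench hole punch, fixed. Origin: table top, mid of the guard's open mouth; x points into the guard, away from the robot. Guard: cheeks 70 mm high, 8 mm thick, inner faces y = +-50 mm, x 0 to 110 mm, a wire grille on top, a rear housing (136 mm high) from x = 105 mm. The bed is the bare table. Two rails 8 mm high run on from the cheeks to x = -112 mm and carry the stop bar.
- guard_top (a point): Middle of the front wire of the guard's grille, above the mouth, 71 mm above the table ([2, 0, 71] mm in the punch's frame). The wires' underside is 68 mm above the table, all along.
- rails_front (a point): Midway between the rails' front ends, on the table ([-112, 0, 0] mm in the punch's frame). Behind it the steel stop bar is clamped across the bed: 10 mm thick, 15 mm high, end knobs 26 mm high beyond y = +-46 mm. Its setting varies and is not measured: the face towards the guard is anywhere from x = -68 to -90 mm of the punch. It is rigid; find it by feel or by eye.
- gauge_block: Dark steel plate 50 mm (x) by 44 mm (y), 12 mm thick, about 0.2 kg, loose and flat on the table, at first turned up to 0.35 rad from the punch. A round through hole of 27 mm is at its centre. Origin: centre of its underside. When home, its flat 44 mm wide front face lies on the stop bar, its x along the punch's x. If one corner catches first it can stick skew: work the hook sideways.
- hook_rod: Hooked steel rod, 0.15 kg, standing on the table. Origin: table level under the middle of its grip; x along the rod to the hook, z up. Wooden grip 56 mm (x) by 20 mm (y), 24 to 64 mm above the origin: pinch it across y from above. Rod 8 mm thick, axis 26 mm up, from x = -55 to 135 mm; at -55 mm a leg to a cross foot 56 mm long (y). It stands level on foot and hook.
- hook_tip (a point): Lower end of the hook: the rod's far end turned straight down, a pin 8 mm thick and about 22 mm long below the rod. [135, 0, 0] mm in the frame of the hooked rod, so level with the sole of its foot.
- masking_tape: Bystander: roll of masking tape lying flat, 104 mm across, 25 mm high; origin under its centre.
- paint_jar: Bystander: small white paint jar, 46 mm across and high; origin under its centre.
- pine_cone: Bystander: pine cone standing upright, 65 mm across, 60 mm high; origin under its centre.
There are look-alikes about, which are no part of the job. Several things have the shape of the hook_rod; the one meant has the colours described above.

How it is judged:
By the outcome, as a careful person would: the job done as asked, in the order asked, and still so for the second after the job is handed in, with the robot touching nothing.
It also fails if it takes over 72 s, if anything falls off the work surface, if the arm or the gripper's body presses on something with over 40 N, if the wrist force passes 120 N, or if a joint passes its speed limit or range.

## Working session

There is one attempt and no reset: what is moved stays moved. The work goes in short steps, Python scripts to look and compute and a tool call to move; the robot and the scene stay as the last step left them, time stands still between calls to the robot, and variables do not carry over. Pictures are saved under pics/ and viewed, on a budget of 10 in all, crops included, one or two more only if the job needs it, and the job is handed in when it is done.

Besides the shell and the picture viewer there is one more tool, called after "Call:" as a command line: name --argument value ..., lists and objects as JSON in quotes. servo_tool: Moves the arm, as the interface text tells. Its arguments: {"type":"object","properties":{"moves":{"type":"array","items":{"type":"object","properties":{"travel":{"type":"array","items":{"type":"number"}},"dr":{"type":"array","items":{"type":"number"}}}}},"claw":{"type":"number"},"squeeze":{"type":"number"}},"required":["moves"]}

```bash
mkdir -p pics; ls; cat > h.py <<'E'
import numpy as np, cv2
from scipy.spatial.transform import Rotation as R
from workcell import manip
def snap(n,f):
    c=manip.calibration(n); im=manip.camera(n); cv2.imwrite('pics/'+f,im); np.savez('pics/'+f+'.npz',K=c['intrinsics'],V=c['view']); return im
def cal(f):
    d=np.load('pics/'+f+'.npz'); return d['K'],d['V']
def world(f,uv,z):
    K,V=cal(f); d=np.linalg.inv(K)@[uv[0],uv[1],1]; Rm,t=V[:3,:3],V[:3,3]
    o=-Rm.T@t; d=Rm.T@d; return o+d*(z-o[2])/d[2]
def pix(f,p):
    K,V=cal(f); q=K@(V[:3,:3]@np.array(p)+V[:3,3]); return q[:2]/q[2]
E
python3 - <<'E'
from h import *
a=snap('top','t0.png');b=snap('side','s0.png')
o=manip.get_obs();print({k:np.round(v,3) for k,v in o.items()},manip.tcp_to_grasp)
for f in('t0.png','s0.png'):
  K,V=cal(f);print(K,-V[:3,:3].T@V[:3,3],V[:3,:3])
E
```

```text
pics
{'clock': np.float64(0.1), 'joint_pos': array([ 1.133,  0.333, -0.065,  1.461,  0.022,  1.35 , -0.089]), 'joint_velocities': array([ 0.   , -0.001,  0.002, -0.001, -0.001,  0.   , -0.   ]), 'tau': array([ 1.0000e-03, -6.2675e+01,  4.9000e-02, -3.9243e+01,  1.6000e-02,
        7.0000e-03,  0.0000e+00]), 'position': array([ 0.252, -0.572,  0.231]), 'ee_rot': array([ 0.838, -0.546, -0.001, -0.   ]), 'ft_force': array([ 0.053, -0.168,  0.316]), 'torque': array([-0.025, -0.04 ,  0.028]), 'grip_width': np.float64(1.006)} -0.0187
[[428.88955759   0.         315.25507753]
 [  0.         428.88955759 197.78043134]
 [  0.           0.           1.        ]] [ 0.38912205 -0.12544378  1.02085608] [[ 0.00474364 -0.99985297  0.01647828]
 [-0.99331265 -0.00661227 -0.11526607]
 [ 0.11535808 -0.01582131 -0.99319797]]
[[376.80389497   0.         319.32948958]
 [  0.         376.80389497 195.63443718]
 [  0.           0.           1.        ]] [ 1.04483835 -0.18003704  0.88309934] [[ 0.09729369  0.99521201  0.00932672]
 [ 0.82976199 -0.07593719 -0.55292729]
 [-0.54957164  0.06153529 -0.83317731]]
```

View pics/t0.png

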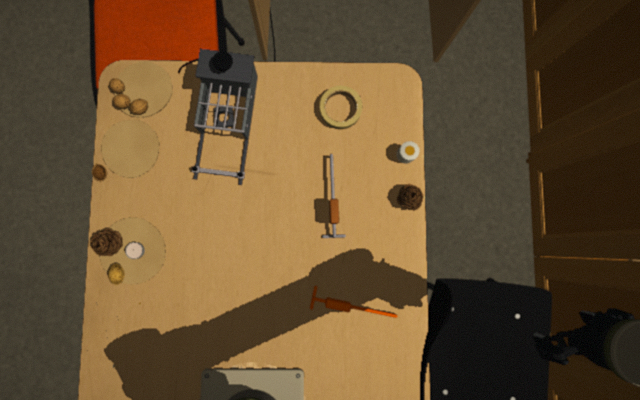

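View pics/s0.png

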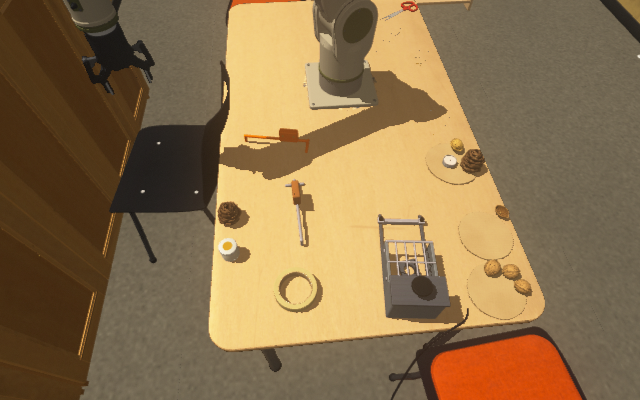

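The top view shows two rod-shaped things: a grey steel rod with a brown grip (grip at 334,210, hook end at 331,155) and an all-orange one (grip at 340,304). The steel one at (334,210) fits the description. The punch is at (225,110), with its stop bar at about (218,175) and the dark block under the grille. I'll check these in one close crop.

```bash
python3 - <<'E'
from h import *
a=cv2.imread('pics/t0.png')
g=lambda x,y,w,h,s:cv2.resize(a[y:y+h,x:x+w],None,fx=s,fy=s,interpolation=cv2.INTER_CUBIC)
A=g(180,60,90,130,4.5)  # 405x585
B=g(305,145,50,100,4.5); B=cv2.copyMakeBorder(B,0,585-450,0,0,0)
cv2.imwrite('pics/c0.png',np.hstack([A,B]))
E
```

```text
(no output)
```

View pics/c0.png

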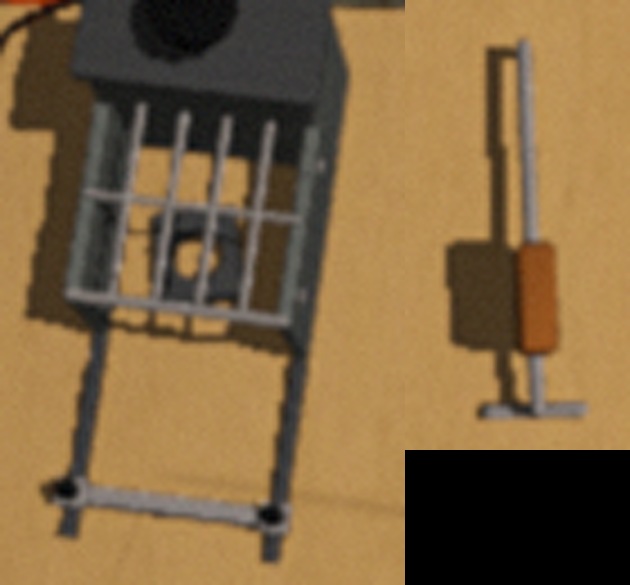

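```bash
python3 - <<'E'
from h import *
f='t0.png'
P=lambda x,y,z:world(f,(180+x/4.5-.4,60+y/4.5-.4),z)
Q=lambda x,y,z:world(f,(305+(x-405)/4.5-.4,145+y/4.5-.4),z)
pr=lambda n,p:print(n,np.round(p*1000,1))
w1,w2=P(68,294,.071),P(290,322,.071); pr('wire L',w1);pr('wire R',w2)
m=(w1+w2)/2
r1,r2=P(68,536,.008),P(270,561,.008);pr('railL',r1);pr('railR',r2);r=(r1+r2)/2
c1,c2=P(80,78,.136),P(318,106,.136);pr('hou',c1);pr('hou',c2)
d=m-r;print('len',np.hypot(*d[:2]),'yaw',np.arctan2(d[1],d[0]))
l=w1-w2;print('yaw from wire',np.arctan2(-l[0],l[1]));l=r1-r2;print('yaw rails',np.arctan2(-l[0],l[1]))
b1,b2=P(80,483,.015),P(260,507,.015);pr('bar back face top',(b1+b2)/2)
pr('hole top',P(193,260,.012));
for n,q in dict(a=(160,210),b=(243,222),c=(236,303),d=(160,297)).items(): pr('blk'+n,P(*q,.012))
pr('hook',Q(524,42,.028));pr('rod at grip',Q(532,240,.028));pr('grip far',Q(537,243,.064));pr('grip near',Q(539,353,.064));pr('footL',Q(480,412,.008));pr('footR',Q(585,409,.008))
E
```

```text
wire L [663.7 133.1  71. ]
wire R [650.3  21.4  71. ]
railL [550.5 145.4   8. ]
railR [537.9  38.6   8. ]
hou [750.2 113.7 136. ]
hou [7.377e+02 6.000e-01 1.360e+02]
len 0.11368381872839486 yaw -0.13007037479907035
yaw from wire -0.1193887269754495
yaw rails -0.11728832218124685
bar back face top [571.7  90.9  15. ]
hole top [700.1  83.2  12. ]
blka [727.5 101.7  12. ]
blkb [721.3  57.   12. ]
blkc [676.6  59.6  12. ]
blkd [679.5 100.2  12. ]
hook [ 608.9 -178.    28. ]
rod at grip [ 504.4 -182.2   28. ]
grip far [ 498.7 -182.7   64. ]
grip near [ 443.8 -183.7   64. ]
footL [ 415.9 -156.2    8. ]
footR [ 417.8 -211.2    8. ]
```

The crop confirms it: steel rod with a wooden grip. The block lies just inside the mouth, and its hole is visible at crop (193,260). First I'll move above the grip.

Call:
servo_tool --moves '[{"travel": [0,0,0],"dr": [0,0,7.4]},{"travel": [0,0,0],"dr": [0,0,7.4]},{"travel": [0,0,0],"dr": [0,0,7.2]},{"travel": [-42,-26,9]},{"travel": [-42,-26,9]},{"travel": [-42,-26,9]},{"travel": [-42,-26,9]},{"travel": [-42,-26,9]},{"travel": [-42,-26,9]},{"travel": [-42,-26,9]},{"travel": [-42,-26,9]},{"travel": [-42,-26,9]}]' --claw 0

```text
$.moves[3]: bad value
```

```bash
cat >> h.py <<'E'
def st():
    o=manip.get_obs(); Rm=R.from_quat(o['ee_rot']).as_matrix(); t=np.degrees(np.arctan2(Rm[1,0],Rm[0,0]))
    print('clk %.2f'%o['clock'],'pos',np.round(o['position']*1000,1),'yaw %.2f'%t,'z',np.round(Rm[:,2],3),'F',np.round(o['ft_force'],2),'T',np.round(o['torque'],2),'w %.3f'%o['grip_width'])
    return o,Rm
def goto(p,t):
    o,Rm=st(); x=o['ee_rot']
    a=np.radians(t); x=np.array([np.cos(a),np.sin(a),0]); y=np.array([np.sin(a),-np.cos(a),0])
    T=np.stack([x,y,[0,0,-1]],1)
    dr=(R.from_matrix(Rm).inv()*R.from_matrix(T)).as_rotvec(degrees=True)
    d=np.array(p)-o['position']*1000
    print('turn first',np.round(dr,2),'then travel',np.round(T.T@d,1))
E
python3 - <<'E'
from h import *
goto([473,-183,140],-88.1); snap('wrist','w1.png')
K,V=cal('w1.png');print(pix('w1.png',[.473,-.183,.064]),pix('w1.png',[.608,-.178,.028]))
E
```

```text
clk 0.10 pos [ 251.7 -571.7  230.6] yaw -66.24 z [-0.001  0.001 -1.   ] F [ 0.05 -0.17  0.32] T [-0.02 -0.04  0.03] w 1.006
turn first [1.000e-02 7.000e-02 2.186e+01] then travel [-381.2 -234.    90.6]
[ -41.9304109  -301.98169931] [  28.72557136 -476.26663028]
```

View pics/w1.png

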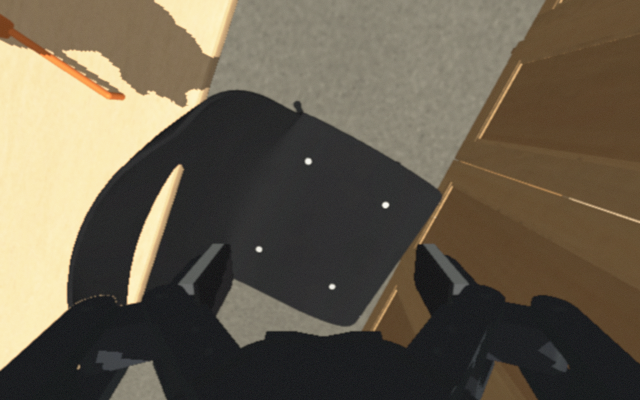

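The call was refused because every row needs both fields. The picture only shows the chair from the start pose, so I'll resend the move.

Call:
servo_tool --moves '[{"travel": [0,0,0],"dr": [0,0,7.4]},{"travel": [0,0,0],"dr": [0,0,7.4]},{"travel": [0,0,0],"dr": [0,0,7.2]},{"travel": [-42,-26,9],"dr": [0,0,0]},{"travel": [-42,-26,9],"dr": [0,0,0]},{"travel": [-42,-26,9],"dr": [0,0,0]},{"travel": [-42,-26,9],"dr": [0,0,0]},{"travel": [-42,-26,9],"dr": [0,0,0]},{"travel": [-42,-26,9],"dr": [0,0,0]},{"travel": [-42,-26,9],"dr": [0,0,0]},{"travel": [-42,-26,9],"dr": [0,0,0]},{"travel": [-42,-26,9],"dr": [0,0,0]}]' --claw 0

```text
clock: 1.65
position: [0.4746, -0.1855, 0.15]
ee_rot: [0.718, -0.696, 0.0, 0.0]
ft_force: [1.4, -1.0, 0.6]
grip_width: 1.002
```

Call:
servo_tool --moves '[{"travel": [0,0,0],"dr": [0,0,0]},{"travel": [0,0,0],"dr": [0,0,0]}]'

```text
clock: 1.9
position: [0.4738, -0.1874, 0.1502]
ee_rot: [0.718, -0.696, -0.0, 0.0]
ft_force: [0.3, -0.9, 0.7]
grip_width: 0.999
```

```bash
python3 - <<'E'
from h import *
goto([473,-183,140],-88.1); snap('wrist','w2.png')
K,V=cal('w2.png');print(pix('w2.png',[.473,-.183,.064]),pix('w2.png',[.608,-.178,.028]),K[0,0])
E
```

```text
clk 1.90 pos [ 473.8 -187.4  150.2] yaw -88.23 z [-0.001 -0.    -1.   ] F [ 0.33 -0.89  0.71] T [-0.05  0.01 -0.02] w 0.999
turn first [ 0.03 -0.01 -0.13] then travel [-4.5  0.7 10.2]
[318.14671888 203.01827944] [316.98294663  23.71568919] 304.50483308230986
```

View pics/w2.png

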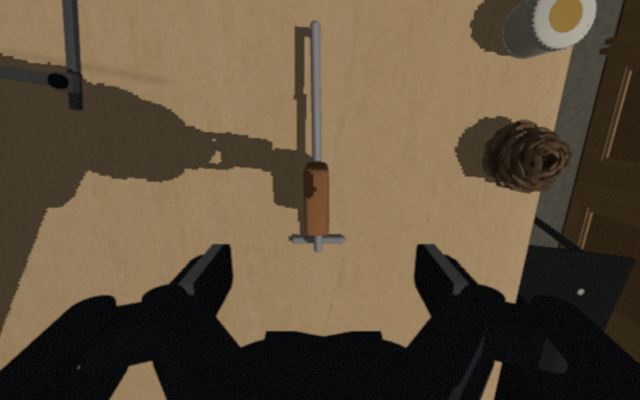

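The wrist view shows the rod from hook bend (316,22) to foot (318,239), with the grip centre at about (316,200). That agrees with my prediction. It also shows the near-right rail end at (75,107). I'll refine from these.

```bash
python3 - <<'E'
from h import *
f='w2.png'
h=world(f,(316,24),.030);g=world(f,(316.3,200),.064);ft=world(f,(318,239),.006);r=world(f,(317,160),.03)
print(np.round([h,g,ft,r],4)); d=h-ft; print(np.hypot(*d[:2]),np.degrees(np.arctan2(d[1],d[0])))
print(world(f,(75,107),.008),'railR outer end')
E
```

```text
[[ 0.6073 -0.1773  0.03  ]
 [ 0.4754 -0.1815  0.064 ]
 [ 0.418  -0.1834  0.006 ]
 [ 0.5018 -0.1807  0.03  ]]
0.18936507921567147 1.847367837430001
[0.53958053 0.03760211 0.008     ] railR outer end
```

Call:
servo_tool --moves '[{"travel": [-5.5,0.7,20],"dr": [0,0,0]},{"travel": [0,0,25],"dr": [0,0,0]},{"travel": [0,0,25],"dr": [0,0,0]},{"travel": [0,0,25],"dr": [0,0,0]},{"travel": [0,0,18],"dr": [0,0,0]},{"travel": [0,0,10],"dr": [0,0,0]},{"travel": [0,0,0],"dr": [0,0,0]},{"travel": [0,0,0],"dr": [0,0,0]}]'

```text
clock: 2.95
position: [0.4738, -0.1818, 0.0281]
ee_rot: [0.718, -0.696, 0.001, -0.0]
ft_force: [0.2, 1.0, 0.7]
grip_width: 1.001
```

Call:
servo_tool --moves '[{"travel": [0,0,0],"dr": [0,0,0]},{"travel": [0,0,0],"dr": [0,0,0]},{"travel": [0,0,0],"dr": [0,0,0]},{"travel": [0,0,0],"dr": [0,0,0]},{"travel": [0,0,0],"dr": [0,0,0]},{"travel": [0,0,0],"dr": [0,0,0]},{"travel": [0,0,0],"dr": [0,0,0]},{"travel": [0,0,0],"dr": [0,0,0]}]' --claw 1 --squeeze 70

```text
clock: 3.95
position: [0.4735, -0.1814, 0.0275]
ee_rot: [0.718, -0.696, 0.0, -0.0]
ft_force: [-1.2, 1.0, 5.5]
grip_width: 0.224
```

```bash
python3 -c "
from h import *
st()"
```

```text
clk 3.95 pos [ 473.5 -181.4   27.5] yaw -88.23 z [ 0. -0. -1.] F [-1.15  0.97  5.5 ] T [0.35 0.07 0.08] w 0.224
```

The rod is held (opening about 19 mm). Next: lift it, turn it to the punch's direction and stage it in front of the mouth.

Call:
servo_tool --moves '[{"travel": [0,0,-10],"dr": [0,0,0]},{"travel": [0,0,-25],"dr": [0,0,0]},{"travel": [0,0,-25],"dr": [0,0,0]},{"travel": [0,0,0],"dr": [0,0,4.4]},{"travel": [0,0,0],"dr": [0,0,4.4]},{"travel": [-20,0,0],"dr": [0,0,0]},{"travel": [-50,5,0],"dr": [0,0,0]},{"travel": [-50,5,0],"dr": [0,0,0]},{"travel": [-50,5,0],"dr": [0,0,0]},{"travel": [-50,5,0],"dr": [0,0,0]},{"travel": [-50,5,0],"dr": [0,0,0]},{"travel": [-20,2,0],"dr": [0,0,0]}]'

```text
clock: 5.45
position: [0.4814, 0.1127, 0.0877]
ee_rot: [-0.664, 0.748, 0.0, 0.0]
ft_force: [0.7, -0.9, -1.7]
grip_width: 0.224
```

Call:
servo_tool --moves '[{"travel": [0,0,0],"dr": [0,0,0]},{"travel": [0,0,0],"dr": [0,0,0]},{"travel": [0,0,0],"dr": [0,0,0]}]'

```text
clock: 5.82
position: [0.482, 0.1083, 0.0873]
ee_rot: [-0.662, 0.75, -0.0, -0.0]
ft_force: [0.7, -0.9, -1.0]
grip_width: 0.228
```

```bash
python3 - <<'E'
from h import *
st(); snap('wrist','w3.png');snap('top','t3.png')
a=cv2.imread('pics/w3.png');b=cv2.imread('pics/t3.png')[50:200,170:300]
a=cv2.resize(a[:260,:],None,fx=1.25,fy=1.25)
b=cv2.resize(b,None,fx=1.8,fy=1.8);
c=np.zeros((600,800,3),np.uint8);c[:325]=a;c[328:328+270,:234]=b
cv2.imwrite('pics/c3.png',c)
f='w3.png'
for p in [(655,77.5,0),(657,77.2,71),(700,83.2,12),(544,91.5,0)]: print(p,pix(f,np.array(p)/1000))
E
```

```text
clk 5.83 pos [482.  108.3  87.3] yaw -97.15 z [-0.    -0.001 -1.   ] F [ 0.66 -0.87 -1.04] T [-0.05  0.01 -0.04] w 0.228
(655, 77.5, 0) [338.03878309 -64.26656654]
(657, 77.2, 71) [ 346.61511284 -168.92814027]
(700, 83.2, 12) [ 319.89493769 -170.22968952]
(544, 91.5, 0) [335.99386579 118.11508322]
```

View pics/c3.png

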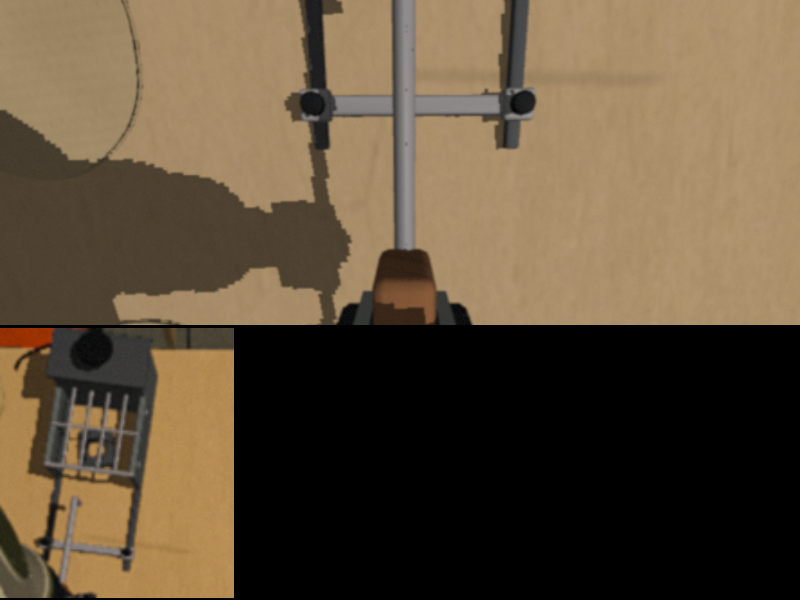

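The rod points straight up the bed. The bar's far edge is at composite row ~95 and its near edge at ~115. The rail ends are at (321,148) and (512,147), and the top inset shows the hook end at (75,500). From these I'll refine the punch pose.

```bash
python3 - <<'E'
from h import *
f='w3.png'; w=lambda x,y,z:world(f,(x/1.25,y/1.25),z)*1000
L,Rr=w(321,149,.008),w(512,148,.008);print('rail ends',L,Rr); d=L-Rr;print('yaw',np.degrees(np.arctan2(-d[0],d[1])),np.hypot(*d[:2]))
bf1,bf2=w(340,95,.015),w(500,95,.015);bn=w(460,115,.015);print('bar far',bf1,bf2,'near',bn)
d=bf1-bf2;print('yaw bar',np.degrees(np.arctan2(-d[0],d[1])))
t='t3.png';h=world(t,(170+75/1.8,50+(502-328)/1.8),.090)*1000;print('hook bend (z=.09)',h)
o=manip.get_obs()
ex=np.array([np.cos(-.123),np.sin(-.123)]);ey=np.array([-ex[1],ex[0]]);O=np.array([655,77.5])
for n,p in dict(railmid=(L+Rr)/2,barf=(bf1+bf2)/2,hook=h,hole=np.array([700.1,83.2])).items(): print(n,(p[:2]-O)@ex,(p[:2]-O)@ey)
E
```

```text
rail ends [550.36295074 147.33799698   8.        ] [537.46430366  40.33690998   8.        ]
yaw -6.873660464557974 107.77572878227197
bar far [576.21411604 130.91604382  15.        ] [565.69365339  47.15595226  15.        ] near [558.35883038  68.962254    15.        ]
yaw bar -7.15899384588861
hook bend (z=.09) [609.27766154  88.90567127  90.        ]
railmid -112.25156246414306 2.5848274621753093
barf -84.82650222620428 1.1372184955161673
hook -46.77627050148153 5.7098239698321915
hole 44.059937436158656 11.19025974326723
```

Call:
servo_tool --moves '[{"travel": [-3.5,0,17],"dr": [0,0,0]},{"travel": [0,0,18],"dr": [0,0,0]},{"travel": [0,0,0],"dr": [0,0,0]},{"travel": [0,0,0],"dr": [0,0,0]},{"travel": [0,-12,0],"dr": [0,0,0]},{"travel": [0,-15,0],"dr": [0,0,0]},{"travel": [0,-15,0],"dr": [0,0,0]},{"travel": [0,-15,0],"dr": [0,0,0]},{"travel": [0,-15,0],"dr": [0,0,0]},{"travel": [0,-15,0],"dr": [0,0,0]},{"travel": [0,0,0],"dr": [0,0,0]},{"travel": [0,0,0],"dr": [0,0,0]}]'

```text
clock: 7.42
position: [0.5683, 0.1027, 0.0521]
ee_rot: [-0.663, 0.749, 0.0, -0.0]
ft_force: [0.8, 0.3, -1.9]
grip_width: 0.223
```

```bash
python3 - <<'E'
from h import *
st(); snap('top','t4.png');snap('side','s4.png')
b=cv2.imread('pics/t4.png')[75:155,185:265]
s=cv2.imread('pics/s4.png')[215:295,370:450]
g=lambda i:cv2.resize(i,(400,400),interpolation=cv2.INTER_CUBIC)
cv2.imwrite('pics/c4.png',np.hstack([g(b),g(s)]))
E
```

```text
clk 7.42 pos [568.3 102.7  52.1] yaw -97.02 z [-0.001  0.    -1.   ] F [ 0.85  0.34 -1.91] T [ 0.01 -0.04  0.  ] w 0.223
```

View pics/c4.png

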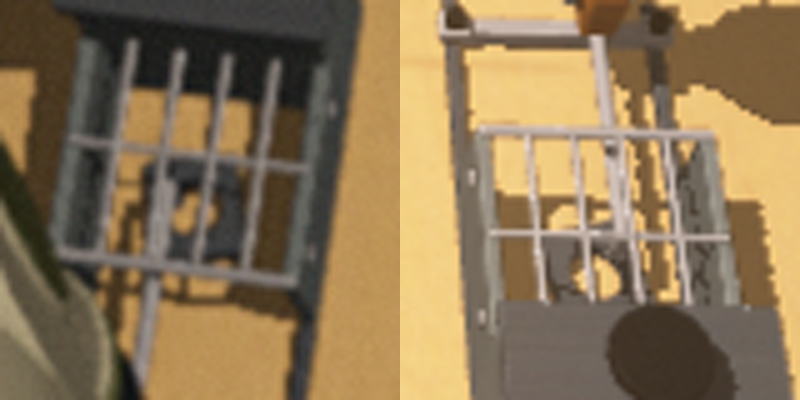

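The top crop shows the rod end at (165,181) and the hole at about (191,213). The side crop shows the rod end at (625,238) and the hole at (598,278). I'll convert these.

```bash
python3 - <<'E'
from h import *
ex=np.array([np.cos(-.122),np.sin(-.122)]);ey=np.array([-ex[1],ex[0]]);O=np.array([655,78.5])
T=lambda x,y,z:world('t4.png',(185+x/5-.4,75+y/5-.4),z)[:2]*1000
S=lambda x,y,z:world('s4.png',(370+(x-400)/5-.4,215+y/5-.4),z)[:2]*1000
fr=lambda p:np.round([(p-O)@ex,(p-O)@ey],1)
print('hook T',fr(T(165,181,.055)),'S',fr(S(625,238,.051)))
print('hole T',fr(T(191,213,.010)),'S',fr(S(598,278,.010)))
print('hook kin',fr(np.array([568.3,102.7])+135*ex))
K=fr
for h in (.051,.025):
  p=O+ex*46+ey*7
  print(h,[ (pix('t4.png',[*p/1000,h])-[185,75])*5,(pix('s4.png',[*p/1000,h])-[370,215])*5+[400,0]])
print('hole T corners wire',fr(T(60,252,.071)),fr(T(295,283,.071)))
print('hole T corners wire S',fr(S(482,130,.071)),fr(S(715,134,.071)))
E
```

```text
hook T [46.1 13.3] S [49.1 16.2]
hole T [45.2 10. ] S [52.6 11.5]
hook kin [46.  13.5]
0.051 [array([178.13463564, 183.6017065 ]), array([602.93963103, 229.37419109])]
0.025 [array([189.19202874, 200.76478363]), array([591.69445156, 251.14229342])]
hole T corners wire [ 2.3 51. ] [  2.  -56.3]
hole T corners wire S [  4.1 -51.6] [ 2.9 60.3]
```

The hook is about 4 mm too far in +y. I'll shift it and lower it gently, watching the force.

Call:
servo_tool --moves '[{"travel": [4,0.5,0],"dr": [0,0,0]},{"travel": [0,0,0],"dr": [0,0,0]},{"travel": [0,0,5],"dr": [0,0,0]},{"travel": [0,0,4],"dr": [0,0,0]},{"travel": [0,0,3],"dr": [0,0,0]},{"travel": [0,0,2],"dr": [0,0,0]},{"travel": [0,0,0],"dr": [0,0,0]},{"travel": [0,0,0],"dr": [0,0,0]}]'

```text
clock: 8.52
position: [0.5679, 0.0986, 0.0384]
ee_rot: [-0.662, 0.749, -0.0, 0.0]
ft_force: [0.3, -1.1, -1.4]
grip_width: 0.22
```

Call:
servo_tool --moves '[{"travel": [0,0,2],"dr": [0,0,0]},{"travel": [0,0,2],"dr": [0,0,0]},{"travel": [0,0,2],"dr": [0,0,0]},{"travel": [0,0,0],"dr": [0,0,0]},{"travel": [0,0,0],"dr": [0,0,0]}]'

```text
clock: 9.15
position: [0.5678, 0.0986, 0.0323]
ee_rot: [-0.662, 0.749, -0.0, 0.0]
ft_force: [0.8, -0.1, -1.6]
grip_width: 0.226
```

The hook is in the hole: its tip is about 5 mm above the table and there is no contact force. Now I'll draw the block out.

Call:
servo_tool --moves '[{"travel": [0,4,0],"dr": [0,0,0]},{"travel": [0,4,0],"dr": [0,0,0]},{"travel": [0,4,0],"dr": [0,0,0]},{"travel": [0,5,0],"dr": [0,0,0]},{"travel": [0,6,0],"dr": [0,0,0]},{"travel": [0,6,0],"dr": [0,0,0]},{"travel": [0,6,0],"dr": [0,0,0]},{"travel": [0,6,0],"dr": [0,0,0]}]'

```text
clock: 10.15
position: [0.5267, 0.1036, 0.0324]
ee_rot: [-0.662, 0.749, -0.0, 0.0]
ft_force: [0.7, 0.4, -2.3]
grip_width: 0.224
```

Call:
servo_tool --moves '[{"travel": [0,6,0],"dr": [0,0,0]},{"travel": [0,6,0],"dr": [0,0,0]},{"travel": [0,6,0],"dr": [0,0,0]},{"travel": [0,6,0],"dr": [0,0,0]},{"travel": [0,6,0],"dr": [0,0,0]},{"travel": [0,5,0],"dr": [0,0,0]},{"travel": [0,4,0],"dr": [0,0,0]},{"travel": [0,0,0],"dr": [0,0,0]}]'

```text
clock: 11.15
position: [0.488, 0.1083, 0.0323]
ee_rot: [-0.662, 0.749, 0.0, -0.0]
ft_force: [-0.0, 0.0, -1.3]
grip_width: 0.228
```

```bash
python3 - <<'E'
from h import *
st(); snap('top','t5.png');snap('wrist','w5.png');
b=cv2.imread('pics/t5.png')[90:190,180:260]
b=cv2.resize(b,(400,500),interpolation=cv2.INTER_CUBIC)
w=cv2.imread('pics/w5.png')[0:200,240:400];w=cv2.resize(w,(400,500),interpolation=cv2.INTER_CUBIC)
cv2.imwrite('pics/c5.png',np.hstack([b,w]))
E
```

```text
clk 11.15 pos [488.  108.3  32.3] yaw -97.02 z [-0. -0. -1.] F [-0.03  0.03 -1.33] T [-0.01 -0.04 -0.07] w 0.228
```

View pics/c5.png

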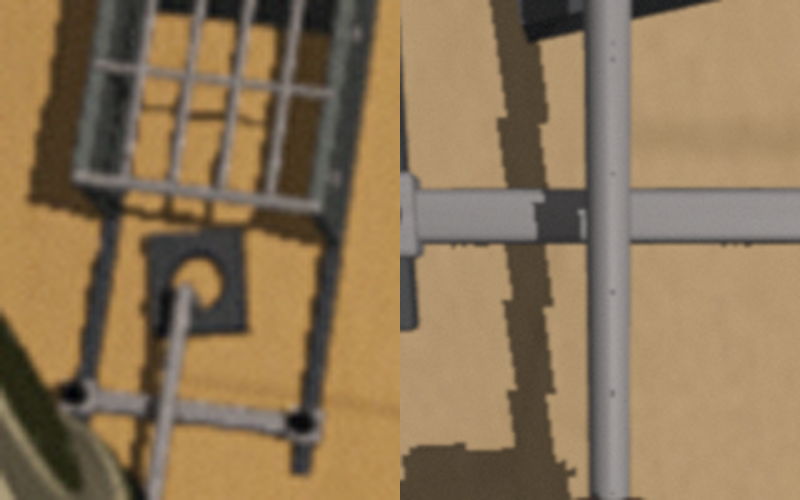

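The block is clear of the guard, but it sits about 12° skew to the bar (left corner leading), with the hook at the left front of the hole. I'll move the hook right while drawing on, then creep.

Call:
servo_tool --moves '[{"travel": [2,-1,0],"dr": [0,0,0]},{"travel": [3,0,0],"dr": [0,0,0]},{"travel": [3,0,0],"dr": [0,0,0]},{"travel": [0,4,0],"dr": [0,0,0]},{"travel": [0,5,0],"dr": [0,0,0]},{"travel": [0,5,0],"dr": [0,0,0]},{"travel": [0,5,0],"dr": [0,0,0]},{"travel": [0,4,0],"dr": [0,0,0]},{"travel": [0,3,0],"dr": [0,0,0]},{"travel": [0,0,0],"dr": [0,0,0]},{"travel": [0,0,0],"dr": [0,0,0]}]'

```text
clock: 12.62
position: [0.4623, 0.1034, 0.0322]
ee_rot: [-0.662, 0.749, 0.0, -0.0]
ft_force: [0.2, 0.6, -1.1]
grip_width: 0.227
```

Call:
servo_tool --moves '[{"travel": [0,1,0],"dr": [0,0,0]},{"travel": [0,1,0],"dr": [0,0,0]},{"travel": [0,0,0],"dr": [0,0,0]}]'

```text
clock: 13.0
position: [0.4605, 0.1037, 0.0322]
ee_rot: [-0.662, 0.749, 0.0, -0.0]
ft_force: [-0.0, -0.2, -2.2]
grip_width: 0.228
```

Call:
servo_tool --moves '[{"travel": [0,1,0],"dr": [0,0,0]},{"travel": [0,1,0],"dr": [0,0,0]},{"travel": [0,0,0],"dr": [0,0,0]}]'

```text
clock: 13.38
position: [0.4585, 0.1039, 0.0323]
ee_rot: [-0.662, 0.749, -0.0, -0.0]
ft_force: [0.7, 0.4, -2.3]
grip_width: 0.224
```

Call:
servo_tool --moves '[{"travel": [0,1,0],"dr": [0,0,0]},{"travel": [0,0.5,0],"dr": [0,0,0]},{"travel": [0,0,0],"dr": [0,0,0]}]'

```text
clock: 13.75
position: [0.4571, 0.1041, 0.0323]
ee_rot: [-0.662, 0.749, -0.0, -0.0]
ft_force: [0.9, 0.3, -1.0]
grip_width: 0.227
```

Call:
servo_tool --moves '[{"travel": [0,0.8,0],"dr": [0,0,0]},{"travel": [0,0,0],"dr": [0,0,0]}]'

```text
clock: 14.0
position: [0.4563, 0.1042, 0.0323]
ee_rot: [-0.662, 0.749, -0.0, -0.0]
ft_force: [1.3, -0.2, -1.6]
grip_width: 0.225
```

Call:
servo_tool --moves '[{"travel": [0,0.8,0],"dr": [0,0,0]},{"travel": [0,0,0],"dr": [0,0,0]}]'

```text
clock: 14.25
position: [0.4555, 0.1043, 0.0323]
ee_rot: [-0.662, 0.749, -0.0, -0.0]
ft_force: [1.0, -1.0, -1.8]
grip_width: 0.222
```

Call:
servo_tool --moves '[{"travel": [0,0.8,0],"dr": [0,0,0]},{"travel": [0,0,0],"dr": [0,0,0]}]'

```text
clock: 14.5
position: [0.4548, 0.1044, 0.0323]
ee_rot: [-0.662, 0.749, -0.0, 0.0]
ft_force: [2.4, -0.4, -2.1]
grip_width: 0.226
```

Call:
servo_tool --moves '[{"travel": [0,0.6,0],"dr": [0,0,0]},{"travel": [0,0,0],"dr": [0,0,0]}]'

```text
clock: 14.75
position: [0.4543, 0.1047, 0.0324]
ee_rot: [-0.662, 0.749, -0.0, 0.0]
ft_force: [2.6, 1.7, -2.9]
grip_width: 0.224
```

Call:
servo_tool --moves '[{"travel": [0,0.6,0],"dr": [0,0,0]},{"travel": [0,0,0],"dr": [0,0,0]}]'

```text
clock: 15.0
position: [0.4542, 0.1047, 0.0325]
ee_rot: [-0.662, 0.749, -0.0, 0.001]
ft_force: [6.1, 1.0, -4.1]
grip_width: 0.226
```

It's bearing at about 5 N, and the position has stopped advancing. I'll check whether the block is square.

```bash
python3 - <<'E'
from h import *
st(); snap('top','t6.png');snap('wrist','w6.png');snap('side','s6.png')
b=cv2.imread('pics/t6.png')[120:190,185:255]
s=cv2.imread('pics/s6.png')[200:270,370:440]
g=lambda i:cv2.resize(i,(400,400),interpolation=cv2.INTER_CUBIC)
w=cv2.imread('pics/w6.png')[0:70,230:430];w=cv2.resize(w,(570,200),interpolation=cv2.INTER_CUBIC)
c=np.zeros((600,800,3),np.uint8);c[:400]=np.hstack([g(b),g(s)]);c[400:,:570]=w
cv2.imwrite('pics/c6.png',c)
E
```

```text
clk 15.00 pos [454.2 104.7  32.5] yaw -97.03 z [ 0.001  0.    -1.   ] F [ 6.1   1.04 -4.14] T [ 0.26 -0.92  0.15] w 0.226
```

View pics/c6.png

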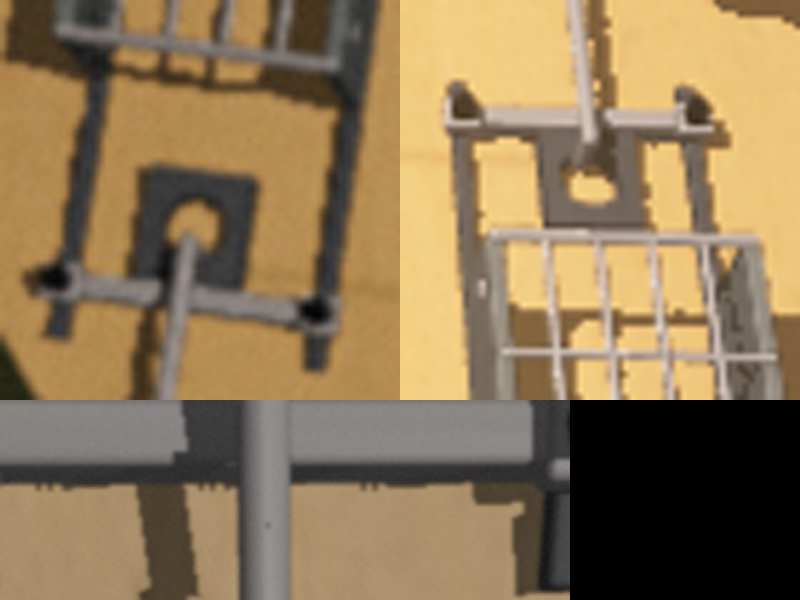

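The block's rear edge, (145,168) to (257,180) in the top crop, is parallel to the bar at about 6° in the image. No gap shows in the side view. I'll hold the pull.

Call:
servo_tool --moves '[{"travel": [0,0,0],"dr": [0,0,0]},{"travel": [0,0,0],"dr": [0,0,0]},{"travel": [0,0,0],"dr": [0,0,0]}]'

```text
clock: 15.52
position: [0.4542, 0.1047, 0.0325]
ee_rot: [-0.662, 0.749, -0.0, 0.001]
ft_force: [6.3, -0.1, -4.4]
grip_width: 0.224
```

Call:
servo_tool --moves '[{"travel": [0,0.1,0],"dr": [0,0,0]},{"travel": [0,0,0],"dr": [0,0,0]},{"travel": [0,0,0],"dr": [0,0,0]},{"travel": [0,0,0],"dr": [0,0,0]}]'

```text
clock: 16.02
position: [0.4542, 0.1047, 0.0325]
ee_rot: [-0.662, 0.749, -0.0, 0.001]
ft_force: [6.4, 0.7, -4.5]
grip_width: 0.219
```

Call:
servo_tool --moves '[{"travel": [0,0,0],"dr": [0,0,0]},{"travel": [0,0,0],"dr": [0,0,0]},{"travel": [0,0,0],"dr": [0,0,0]},{"travel": [0,0,0],"dr": [0,0,0]}]'

```text
clock: 16.52
position: [0.4542, 0.1046, 0.0325]
ee_rot: [-0.662, 0.749, -0.0, 0.001]
ft_force: [5.8, 0.5, -5.0]
grip_width: 0.226
```

I held about 6 N for 1.5 s. Now I'll unload, centre the pin in the hole and lift it out.

Call:
servo_tool --moves '[{"travel": [0,-0.8,0],"dr": [0,0,0]},{"travel": [0,-0.8,0],"dr": [0,0,0]},{"travel": [0.5,-2,0],"dr": [0,0,0]},{"travel": [0.5,-2,0],"dr": [0,0,0]},{"travel": [0,-2,0],"dr": [0,0,0]},{"travel": [0,0,0],"dr": [0,0,0]},{"travel": [0,0,0],"dr": [0,0,0]}]'

```text
clock: 17.4
position: [0.4608, 0.1027, 0.0323]
ee_rot: [-0.662, 0.749, -0.0, -0.0]
ft_force: [-0.4, 0.1, -1.4]
grip_width: 0.224
```

Call:
servo_tool --moves '[{"travel": [0,0,-2],"dr": [0,0,0]},{"travel": [0,0,-3],"dr": [0,0,0]},{"travel": [0,0,-5],"dr": [0,0,0]},{"travel": [0,0,-8],"dr": [0,0,0]},{"travel": [0,0,-10],"dr": [0,0,0]},{"travel": [0,0,-15],"dr": [0,0,0]},{"travel": [0,0,-15],"dr": [0,0,0]},{"travel": [0,0,0],"dr": [0,0,0]}]'

```text
clock: 18.4
position: [0.4619, 0.1028, 0.0919]
ee_rot: [-0.662, 0.749, -0.001, 0.001]
ft_force: [-0.9, -0.2, -2.3]
grip_width: 0.224
```

```bash
python3 - <<'E'
from h import *
goto([473.5,-181.4,87.5],-88.23); snap('top','t7.png')
a=cv2.imread('pics/t6.png')[100:190,180:270];b=cv2.imread('pics/t7.png')[100:190,180:270]
g=lambda i:cv2.resize(i,(400,400),interpolation=cv2.INTER_CUBIC)
cv2.imwrite('pics/c7.png',np.hstack([g(a),g(b)]))
E
```

```text
clk 18.40 pos [461.9 102.8  91.9] yaw -97.04 z [ 0.003  0.    -1.   ] F [-0.88 -0.21 -2.29] T [-0.04  0.01 -0.08] w 0.224
turn first [-0.16  0.01 -8.81] then travel [284.5  -2.9   4.4]
```

View pics/c7.png

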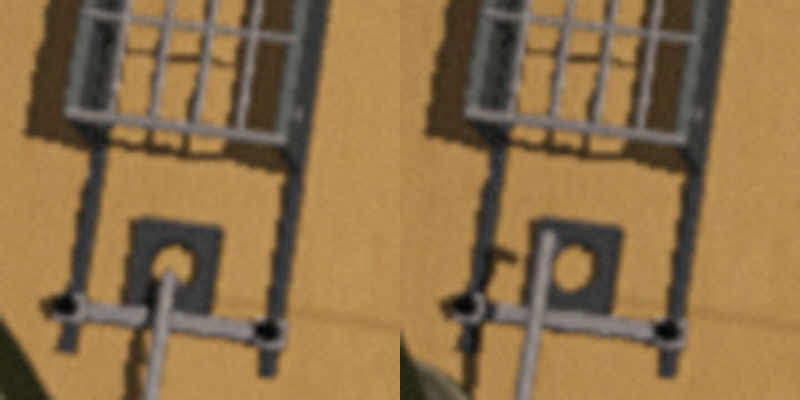

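The block is unmoved and square on the bar, and the hook is free. Taking the rod back.

Call:
servo_tool --moves '[{"travel": [25,-4,0],"dr": [0,0,0]},{"travel": [45,-7.5,0],"dr": [0,0,0]},{"travel": [45,-7.5,0],"dr": [0,0,0]},{"travel": [45,-7.5,0],"dr": [0,0,0]},{"travel": [45,-7.5,0],"dr": [0,0,0]},{"travel": [45,-7.5,0],"dr": [0,0,0]},{"travel": [30,-5,0],"dr": [0,0,0]},{"travel": [0,0,0],"dr": [0,0,-4.4]},{"travel": [0,0,0],"dr": [0,0,-4.4]},{"travel": [0,0,0],"dr": [0,0,0]},{"travel": [0,0,0],"dr": [0,0,0]}]'

```text
clock: 19.82
position: [0.4726, -0.1808, 0.09]
ee_rot: [0.717, -0.697, -0.0, 0.0]
ft_force: [0.4, -1.0, -1.8]
grip_width: 0.223
```

```bash
python3 -c "
from h import *
goto([473.5,-181.4,27.5],-88.23)"
```

```text
clk 19.82 pos [ 472.6 -180.8   90. ] yaw -88.32 z [-0.  0. -1.] F [ 0.42 -1.05 -1.77] T [-0.05 -0.02  0.03] w 0.223
turn first [ 0.02  0.01 -0.09] then travel [ 0.6 -0.9 62.5]
```

Call:
servo_tool --moves '[{"travel": [0.6,-0.9,15],"dr": [0,0,0]},{"travel": [0,0,20],"dr": [0,0,0]},{"travel": [0,0,15],"dr": [0,0,0]},{"travel": [0,0,7],"dr": [0,0,0]},{"travel": [0,0,3],"dr": [0,0,0]},{"travel": [0,0,0],"dr": [0,0,0]},{"travel": [0,0,0],"dr": [0,0,0]}]'

```text
clock: 20.7
position: [0.474, -0.1817, 0.0308]
ee_rot: [0.718, -0.696, 0.0, -0.0]
ft_force: [-0.8, 0.3, -2.4]
grip_width: 0.224
```

Call:
servo_tool --moves '[{"travel": [0,0,1],"dr": [0,0,0]},{"travel": [0,0,0.7],"dr": [0,0,0]},{"travel": [0,0,0],"dr": [0,0,0]},{"travel": [0,0,0],"dr": [0,0,0]}]'

```text
clock: 21.2
position: [0.4737, -0.1815, 0.0286]
ee_rot: [0.718, -0.696, 0.0, -0.0]
ft_force: [-0.2, -0.1, -0.6]
grip_width: 0.225
```

Call:
servo_tool --moves '[{"travel": [0,0,0.7],"dr": [0,0,0]},{"travel": [0,0,0.4],"dr": [0,0,0]},{"travel": [0,0,0],"dr": [0,0,0]}]'

```text
clock: 21.58
position: [0.4737, -0.1815, 0.0276]
ee_rot: [0.718, -0.696, 0.0, 0.0]
ft_force: [-0.2, -0.3, 0.1]
grip_width: 0.223
```

Call:
servo_tool --moves '[{"travel": [0,0,0],"dr": [0,0,0]},{"travel": [0,0,0],"dr": [0,0,0]},{"travel": [0,0,0],"dr": [0,0,0]},{"travel": [0,0,0],"dr": [0,0,0]},{"travel": [0,0,0],"dr": [0,0,0]},{"travel": [0,0,0],"dr": [0,0,0]},{"travel": [0,0,0],"dr": [0,0,0]},{"travel": [0,0,0],"dr": [0,0,0]}]' --claw 0

```text
clock: 22.58
position: [0.4737, -0.1815, 0.0275]
ee_rot: [0.718, -0.696, 0.0, 0.0]
ft_force: [1.0, -0.8, -0.4]
grip_width: 0.999
```

Call:
servo_tool --moves '[{"travel": [0,0,-10],"dr": [0,0,0]},{"travel": [0,0,-20],"dr": [0,0,0]},{"travel": [0,0,-30],"dr": [0,0,0]},{"travel": [0,0,-30],"dr": [0,0,0]},{"travel": [0,0,-30],"dr": [0,0,0]},{"travel": [0,0,-30],"dr": [0,0,0]},{"travel": [0,0,0],"dr": [0,0,0]}]'

```text
clock: 23.45
position: [0.475, -0.1819, 0.1805]
ee_rot: [0.718, -0.696, 0.002, -0.001]
ft_force: [-0.2, -0.1, 0.4]
grip_width: 0.997
```

```bash
python3 - <<'E'
from h import *
st(); snap('wrist','w8.png');snap('side','s8.png')
w=cv2.imread('pics/w8.png')
s=cv2.imread('pics/s8.png')[110:310,210:450]; s=cv2.resize(s,(480,400),interpolation=cv2.INTER_CUBIC)
cv2.imwrite('pics/c8.png',np.hstack([w[:,160:480],s]))
E
```

```text
clk 23.45 pos [ 475.  -181.9  180.5] yaw -88.23 z [ 0.005 -0.002 -1.   ] F [-0.21 -0.1   0.4 ] T [ 0.06 -0.02  0.05] w 0.997
```

View pics/c8.png

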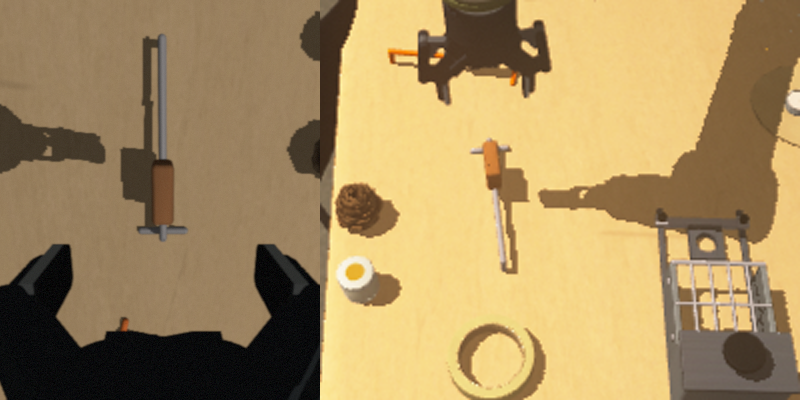

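The rod stands level on its foot and hook where it lay (wrist crop (162,37) to (162,231)). The block sits square on the bar at side crop (708,243), the bystanders are in place and the gripper is clear.

```bash
python3 -c "
from workcell import manip
print(manip.hand_in())"
```

```text
the job is handed in; nothing more can be done
None
```

The gauge block is home on the stop bar and looks square to the punch. The job is handed in at about 23.5 s of robot time; no verdict is reported.

- **Drawing the block out:** I took the steel rod by its wooden grip and left the orange look-alike alone. I went in under the grille with no contact force read, hooked the hole and drew the block out. It came out about 12° skew, so I moved the hook sideways before creeping up to the bar.
- **Pull on the bar:** I held about 6 N for about 1.5 s. The highest reading was 6.4 N along x; forces were read at the end of each move, not continuously. The tool also read about 3 N of extra downward pull during the hold, which went away on unloading.
- **Last checks:** After I lifted the hook out, the block had not moved and its rear edge was parallel to the bar to within what the picture shows. The rod stands on its foot and hook within about 1 mm of where it lay. The pine cone, paint jar and tape roll look undisturbed, and the open gripper is clear of everything.
- **Disagreements:** The top and side cameras differed by several millimetres on where the punch and block were. I went by hook-to-hole differences within each view, and that worked. The first move call was refused for a missing field and moved nothing. I viewed 10 pictures.

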